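# Turn the heating dial up to the green dot and save

### The arm

A 7-joint arm with a two-finger parallel gripper is mounted at the origin on the work surface. World frame = base frame: x ahead of the robot, y to its left, z up, the work surface at z = 0. Lengths are in m, angles in rad, forces in N, time in s.
With the tool pointing down it reaches from about 0.425 to 0.925 m from the base axis. Payload 6.8 kg.
Tool frame: the origin (TCP) lies midway between the tips of the shut fingers; the grasp point (between the pads) lies 19 mm behind it; x points along the fingers, y is the direction in which the jaws open and shut, and the axes are right-handed (so a half turn about x gives the same grasp; the last joint's range is limited). The gripper opens to 85 mm and grips with 20 to 120 N. Pads are 22 mm wide; open, the fingers measure 114 mm over their backs; the gripper's body (76 mm by 85 mm) begins 54 mm behind the grasp point. The pads swing forward as they close: fully open they stand 13 mm farther back than shut.
Start: joints at [1.109, 0.477, 0.022, 1.555, -0.011, 1.109, -0.083], TCP at [0.234, -0.633, 0.231] pointing down, gripper open.
Joint ranges: [-2.96, 2.96], [-0.34, 2.1], [-1.41, 1.46], [0.24, 2.44], [-1.37, 4.51], [0.17, 1.92], [-2.96, 2.96]. Speed limits (rad/s): [2.39, 2.39, 3.14, 3.14, 3.14, 3.14, 3.14].

### API

Orientations are given as a rotation vector (axis times angle).
In Python, from bench import r gives the robot as it stands.
- The arm moves only by the tool carry_out, never from a script. Its argument "targets" is one flat list of numbers, 7 for each row, row after row: the finger opening in m, from 0 to 0.0854, then the shift along the tool's x, y, z in m, then the turn, a rotation vector about the tool's x, y, z in units of 5 degrees (1.0 is 5 degrees). A call has 1 to 12 rows; each row is the pose to reach, as a shift and turn from the pose measured when the call began, along the tool's axes at that moment; what a row does not reach only later rows make up. A row lasts 1/8 s, in which the tool goes at most 62.5 mm and 10.7 degrees, less where a joint would pass 70% of its speed; a pose out of reach is approached as far as the arm can. A call with a gripper value outside its range is refused whole. The fingers move at their own pace and stop on an object; "squeeze" is the grip in N (left out, the last holds). Time passes only in rows, so rows that repeat a pose let the fingers close. It gives the time, the measured TCP pose, the force and the opening at its end, in the units of the state.
- r.get_obs(): the state, without advancing time (a new reading comes with each control period).
- r.grab_frame(name): name is "scene" or "side" or "wrist"; returns the picture (400x640x3 uint8, blue, green, red); there is no depth.
- r.camera_info(name): a dict with "fx", "fy", "cx", "cy" (pixels), "xyz" and "orientation" of the camera in the world. Camera axes: x right, y up, looking along -z (the intrinsics and any distortion apply to the point x, -y, -z); pixel columns grow to the right and rows downward; lengths in m; the calibration is good to about 2 mm. The wrist camera is an equidistant fisheye: a pixel r from the principal point sees the ray r / f radians off the axis. A picture is of the moment at which its call begins: read the wrist's pose just before it. camera_info takes no time and is no camera call; for the wrist camera it gives the pose at the moment of the call.
- r.hand_in(): hands the job in, once; it reports no verdict.
The state is a dict: "clock": time; "joints": joint angles; "qvel": joint speeds; "tau": joint torques, N m; "tcp_pos": TCP position; "orientation": TCP orientation; "contact_force": force on the tool from outside, world axes, zero at the start; "moment": the same for the moment, N m; "grip_width": finger opening in m.
Only numpy, scipy, OpenCV 4.12 (cv2) and the standard library are available. Lean on these libraries where they do the work, as an engineer would, in place of code of your own. Each camera call takes 0.05 s, during which the arm holds its last target. There are 200 camera calls.

### The job

The office is chilly: press a fingertip on top of the dial with the orange centre (the heating) and turn it clockwise until its white pointer clicks in at the green dot. Then press the green button on that same control fully down and let it come up again. Leave the blue fan control and everything else on the desk as it is.

Things in the scene. Friction and masses are not known exactly. Their poses are not given: they have to be found in the camera images.
- heat_control: heating control, fixed to the desk: white case 190 (x) x 150 (y) x 35 mm high with an orange disc under its dial. Origin at the centre of its underside; z up; its -x side is the front, with the save button. The dial's axis stands at (20, 0) mm, the save button at (-62, 0) mm in this frame. Four dots lie on the case round the dial, 65 mm from its axis; counted clockwise from above they are small grey, small grey, LARGER GREEN, small grey.
- heat_seat: the spring seat under the heating dial, which carries the dial; origin on the dial's axis at the case's top, 30 mm below the dial's top. It does not turn. Dial and seat sink straight down up to 6 mm when pressed: they begin to move at about 1.5 N and reach the stop at about 10 N.
- heat_dial_top (a point): centre of the heating dial's flat top, about 65 mm above the desk. The dial is a black knurled disc 100 mm in diameter and 22 mm high, too wide to be pinched, with an orange centre and a white pointer line on top; it turns about the vertical. Turned by a fingertip pressed on its flat top about 35 mm from the axis with 5 to 10 N and moved in an arc.
- heat_dial (a joint): angle of the heating dial, rad, growing clockwise seen from above. Spring detents at 0, 0.6, 1.2 and 1.8, where the pointer meets the four dots in turn; it starts at the first or the second; 1.2 is the green dot. Between detents it must be turned past a hump (at most about 0.07 N m of torque) and then snaps on by itself when let go. Stops just outside 0 and 1.8.
- heat_pointer (a point): outer end of the heating dial's white pointer, on its top, 48 mm from the axis
- heat_dot (a point): centre of the green dot on the heating control's case, 65 mm from the dial's axis
- heat_button (a joint): travel of the heating control's green save button: 0 up, 0.006 m fully down
- heat_button_top (a point): centre of the top of the green save button, 26 mm in diameter, in a grey 42 mm ring, 82 mm from the dial's axis towards the front of the heating control; it is pressed straight down 6 mm, takes 1.5 N at first and 5 N at the bottom, and springs back
- fan_control: fan control, fixed to the desk: the same in every size as the heating control, but blue disc and blue dial centre; origin at the centre of its underside. Not to be changed.
- fan_pointer (a point): outer end of the fan dial's white pointer, 48 mm from its axis; its dial stands at any one of its dots
- fan_button (a joint): travel of the fan control's green button, 0 up, 0.006 m down
- glue: yellow upright glue stick, 29 mm diameter, 90 mm tall; origin at the centre of its underside. Loose bystander.
- eraser: white eraser 45 x 20 x 13 mm; origin at the centre of its underside. Loose bystander.
- mug: blue mug, 80 mm diameter, 95 mm tall, with a handle; origin at the centre of its underside. Loose bystander.
- pen_pot: black square pen pot 75 x 75 x 100 mm with pens up to 155 mm; origin at the centre of its underside. Loose bystander.
- stapler: red and black stapler 140 x 36 x 48 mm; origin at the centre of its underside. Loose bystander.
- calculator: grey desk calculator 110 x 150 x 20 mm; origin at the centre of its underside. Loose bystander.
- note_block: yellow note block 76 x 76 x 30 mm; origin at the centre of its underside. Loose bystander.
There are look-alikes about, which are no part of the job. What is shaped like the heat_control but yellow is not meant.

How it is judged:
By the outcome, as a careful person would: the job done as asked, in the order asked, and still so for the second after the job is handed in, with the robot touching nothing.
It also fails if it takes over 38 s, if anything falls off the work surface, if the arm or the gripper's body presses on something with over 40 N, if the wrist force passes 120 N, or if a joint passes its speed limit or range.

## Working session

There is one attempt and no reset: what is moved stays moved. The work goes in short steps, Python scripts to look and compute and a tool call to move; the robot and the scene stay as the last step left them, time stands still between calls to the robot, and variables do not carry over. Pictures are saved under pics/ and viewed, about 8 in all and at most 12, crops included, and the job is handed in when it is done.

Besides the shell and the picture viewer there is one more tool, called after ">>>" in YAML: its name, and indented under it one key for each argument. carry_out: Moves the arm, as the interface text tells. Its arguments: {"type":"object","properties":{"targets":{"type":"array","items":{"type":"number"}},"squeeze":{"type":"number"}},"required":["targets"]}

```bash
mkdir -p pics; ls; python3 - <<'E'
from bench import r
import cv2
o=r.get_obs();print({k:(v if isinstance(v,float) else [round(float(x),4) for x in v] if hasattr(v,'__len__') else v) for k,v in o.items()})
for n in("scene","side"):
    cv2.imwrite(f"pics/{n}0.png",r.grab_frame(n));print(n,r.camera_info(n))
E
```

```text
pics
{'clock': 0.0, 'joints': [1.1089, 0.4778, 0.0223, 1.5565, -0.0115, 1.1093, -0.0831], 'qvel': [0.0001, -0.0002, 0.0008, 0.0005, 0.0013, 0.0007, 0.0012], 'tau': [0.0006, -59.645, 1.6086, -28.1197, 0.0126, 0.0094, 0.0], 'tcp_pos': [0.2337, -0.6326, 0.2303], 'orientation': [2.0291, 0.3647, -2.03], 'contact_force': [-0.1081, -0.5872, 0.347], 'moment': [-0.0163, 0.0022, -0.0609], 'grip_width': 0.08523394745897632}
scene {'fx': 379.4180117708368, 'fy': 379.4180117708368, 'cx': 321.5844980018328, 'cy': 197.54697597852146, 'xyz': array([ 0.99677172, -0.41066812,  0.89096265]), 'orientation': array([0.62387403, 0.27642182, 0.78225366])}
side {'fx': 495.1892302987225, 'fy': 495.1892302987225, 'cx': 322.50395356076535, 'cy': 198.9395066402003, 'xyz': array([-0.07474445,  0.96760766,  1.17365289]), 'orientation': array([ 0.29295329, -1.01405697, -2.43573443])}
```

View pics/scene0.png

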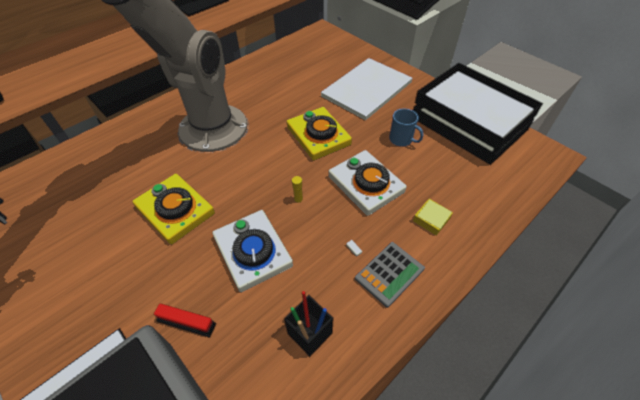

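View pics/side0.png

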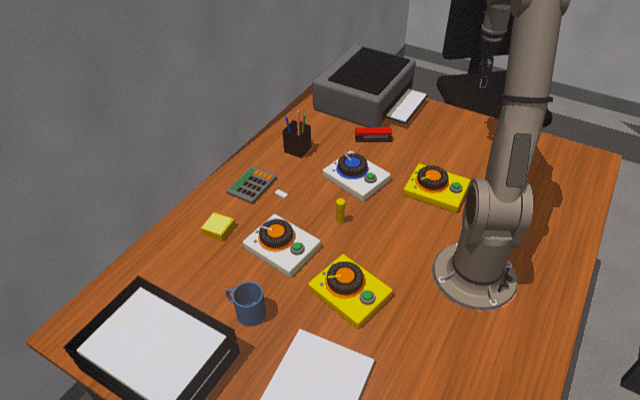

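The scene view shows four candidates: white case with orange dial at (372,178), yellow cases at (173,203) and (321,126), and the white and blue fan at (253,247). The white and orange one is the target; the side view shows it at (277,234). Next I'll measure it and check it in a crop.

```bash
cat > h.py <<'E'
import numpy as np,cv2
from scipy.spatial.transform import Rotation as R
from bench import r
def ray(n,u,v):
    c=r.camera_info(n);d=R.from_rotvec(c["orientation"]).apply([(u-c["cx"])/c["fx"],-(v-c["cy"])/c["fy"],-1])
    return np.array(c["xyz"]),d
def plane(n,u,v,z):
    p,d=ray(n,u,v);return p+d*(z-p[2])/d[2]
def tri(a,b):
    (p,d),(q,e)=ray(*a),ray(*b)
    s=np.linalg.lstsq(np.c_[d,-e],q-p,rcond=None)[0];x,y=p+s[0]*d,q+s[1]*e
    return (x+y)/2,np.linalg.norm(x-y)
def blobs(img,lo,hi,box,mn=5):
    x0,y0,x1,y1=box
    m=cv2.inRange(cv2.cvtColor(img,cv2.COLOR_BGR2HSV)[y0:y1,x0:x1],lo,hi)
    n,_,st,c=cv2.connectedComponentsWithStats(m)
    return [(int(st[i,4]),*np.round(c[i]+[x0,y0],1)) for i in range(1,n) if st[i,4]>=mn]
E
python3 - <<'E'
from h import *
tiles=[]
for n,b in(("scene",(325,145,410,217)),("side",(240,208,325,280))):
    im=cv2.imread(f"pics/{n}0.png")
    G=blobs(im,(45,80,40),(85,255,255),b,2);O=blobs(im,(5,150,100),(20,255,255),b,4)
    print(n,"green",G,"orange",O)
    x0,y0,x1,y1=b;tiles.append(cv2.resize(im[y0:y1,x0:x1],None,fx=4.6,fy=4.6,interpolation=cv2.INTER_CUBIC))
    print([ (np.round(plane(n,g[1],g[2],.042 if g[0]>15 else .035),4)) for g in G])
cv2.imwrite("pics/crop.png",np.hstack(tiles))
E
```

```text
scene green [(2, np.float64(325.5), np.float64(145.0)), (48, np.float64(353.8), np.float64(161.1)), (7, np.float64(380.0), np.float64(197.3))] orange [(2797, np.float64(369.2), np.float64(180.7)), (197, np.float64(371.5), np.float64(174.2)), (127, np.float64(369.3), np.float64(189.1))]
[array([0.3577, 0.201 , 0.035 ]), array([0.4739, 0.2102, 0.042 ]), array([0.6197, 0.1666, 0.035 ])]
side green [(52, np.float64(296.5), np.float64(246.0))] orange [(3150, np.float64(281.3), np.float64(241.7)), (189, np.float64(275.6), np.float64(230.5)), (152, np.float64(276.9), np.float64(244.4))]
[array([0.4864, 0.1966, 0.042 ])]
```

View pics/crop.png

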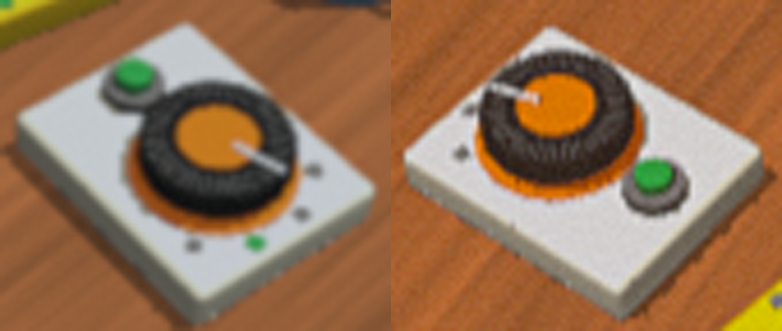

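```bash
python3 - <<'E'
from h import *
s=lambda u,v:("scene",325+u/4.6,145+v/4.6); d=lambda u,v:("side",240+(u-391)/4.6,208+v/4.6)
print("button",tri(("scene",353.8,161.1),("side",296.5,246.0)))
print("centre",tri(("scene",371.7,174.4),("side",275.9,230.5)))
print("ptr end",tri(s(288,170),d(489,87)))
C=tri(("scene",371.7,174.4),("side",275.9,230.5))[0]
B=tri(("scene",353.8,161.1),("side",296.5,246.0))[0]
P=tri(s(288,170),d(489,87))[0]
f=lambda q:(np.hypot(*(q-C)[:2]),np.degrees(np.arctan2(*(q-C)[1::-1])))
print("B",f(B),"P",f(P))
for n,k in(("1",s(313,170)),("2",s(302,214)),("g",("scene",380,197.3)),("4",s(193,245)),("d1",d(470,109)),("d2",d(461,153))):
    q=plane(*k,.0355);print(n,q,f(q))
for k in(("scene",371.7,174.4),("side",275.9,230.5)): print(plane(*k,.065))
for k in(("scene",353.8,161.1),("side",296.5,246.)): print(plane(*k,.047))
E
```

```text
button (array([0.48077922, 0.20315084, 0.05225527]), np.float64(0.0015092421438442482))
centre (array([0.56086363, 0.19249402, 0.06536054]), np.float64(0.0005153903660133888))
ptr end (array([0.60951561, 0.2031534 , 0.0645826 ]), np.float64(0.003541750473270249))
B (np.float64(0.08079035065219732), np.float64(172.42019579920014)) P (np.float64(0.049805994795637104), np.float64(12.357919334174525))
1 [0.60833812 0.2375679  0.0355    ] (np.float64(0.06546359012894637), np.float64(43.514136605383875))
2 [0.62711857 0.20459395 0.0355    ] (np.float64(0.06735075805762997), np.float64(10.349684916329911))
g [0.61996912 0.16624474 0.0355    ] (np.float64(0.06467212223744169), np.float64(-23.946439366851433))
4 [0.5966261  0.13665609 0.0355    ] (np.float64(0.06630859330176711), np.float64(-57.36169697711495))
d1 [0.62536277 0.20464039 0.0355    ] (np.float64(0.06563286846266475), np.float64(10.664936583244707))
d2 [0.60774065 0.2389585  0.0355    ] (np.float64(0.06600304834513505), np.float64(44.74677222597769))
[0.5604729  0.19259492 0.065     ]
[0.56127856 0.19239423 0.065     ]
[0.47693485 0.20654514 0.047     ]
[0.48396615 0.20005336 0.047     ]
```

```bash
cat >> h.py <<'E'
def sh(pts):
    o=r.get_obs();A=R.from_rotvec(o["orientation"]);print("tool axes",np.round(A.as_matrix(),3).tolist(),"F",np.round(o["contact_force"],2),"t",o["clock"],"tcp",np.round(o["tcp_pos"],4))
    for p in pts: print(p,np.round(A.inv().apply(np.array(p)-o["tcp_pos"]),4))
E
python3 -c "
from h import *
sh([(.45,-.45,.2),(.55,-.15,.2),(.59,.1,.2),(.56,.157,.14)])"
```

```text
tool axes [[-0.001, 0.346, -0.938], [0.001, -0.938, -0.346], [-1.0, -0.002, 0.0]] F [ 1.23  0.38 -0.4 ] t 0.1 tcp [ 0.2337 -0.6327  0.2304]
(0.45, -0.45, 0.2) [ 0.0306 -0.0964 -0.2662]
(0.55, -0.15, 0.2) [ 0.0309 -0.3432 -0.464 ]
(0.59, 0.1, 0.2) [ 0.0313 -0.5639 -0.5881]
(0.56, 0.157, 0.14) [ 0.0914 -0.6276 -0.5797]
```

>>> carry_out:
  targets: [0,0.01,-0.03,-0.09,0,0,0,0,0.02,-0.06,-0.18,0,0,0,0,0.03,-0.096,-0.266,0,0,0,0,0.03,-0.145,-0.305,0,0,0,0,0.03,-0.195,-0.345,0,0,0,0,0.03,-0.245,-0.385,0,0,0,0,0.03,-0.295,-0.425,0,0,0,0,0.03,-0.343,-0.464,0,0,0,0,0.03,-0.4,-0.495,0,0,0,0,0.03,-0.455,-0.525,0,0,0,0,0.03,-0.51,-0.555,0,0,0,0,0.03,-0.564,-0.588,0,0,0]
  squeeze: 40

```text
clock: 1.6
tcp_pos: [0.5715, 0.0089, 0.201]
orientation: [2.029, 0.364, -2.03]
contact_force: [-0.1, -0.1, 0.1]
grip_width: 0.0001
```

```bash
python3 -c "
from h import *
c=np.array([.561,.1924]);a=np.radians(-72)
x,y=c+.035*np.array([np.cos(a),np.sin(a)])
sh([(x,y,.2),(x,y,.08),(x,y,.066)]);print(r.get_obs()['joints'])"
```

```text
tool axes [[-0.001, 0.346, -0.938], [0.001, -0.938, -0.346], [-1.0, -0.002, 0.001]] F [-0.06 -0.12  0.06] t 1.6 tcp [0.5715 0.0089 0.201 ]
(np.float64(0.5718155948031232), np.float64(0.1591130219296696), 0.2) [ 0.0012 -0.1408 -0.0523]
(np.float64(0.5718155948031232), np.float64(0.1591130219296696), 0.08) [ 0.1212 -0.1406 -0.0523]
(np.float64(0.5718155948031232), np.float64(0.1591130219296696), 0.066) [ 0.1352 -0.1406 -0.0523]
[ 0.06454157  0.35207662 -0.23557716  1.82543305  0.09556337  0.97601986
 -1.42807096]
```

>>> carry_out:
  targets: [0,0.002,-0.06,-0.025,0,0,0,0,0.002,-0.12,-0.045,0,0,0,0,0.03,-0.1406,-0.0523,0,0,0,0,0.08,-0.1406,-0.0523,0,0,0,0,0.121,-0.1406,-0.0523,0,0,0,0,0.121,-0.1406,-0.0523,0,0,0,0,0.121,-0.1406,-0.0523,0,0,0]

```text
clock: 2.48
tcp_pos: [0.5727, 0.1594, 0.0815]
orientation: [2.031, 0.364, -2.029]
contact_force: [0.2, 1.2, 1.0]
grip_width: -0.0
```

```bash
python3 - <<'E'
from h import *
sh([])
a=r.grab_frame("scene");b=r.grab_frame("side")
cv2.imwrite("pics/a.png",np.hstack([cv2.resize(a[120:220,320:420],(400,400)),cv2.resize(b[170:270,230:330],(400,400))]))
E
```

```text
tool axes [[0.0, 0.346, -0.938], [0.002, -0.938, -0.346], [-1.0, -0.002, -0.001]] F [0.23 1.2  1.04] t 2.475 tcp [0.5727 0.1594 0.0815]
```

View pics/a.png

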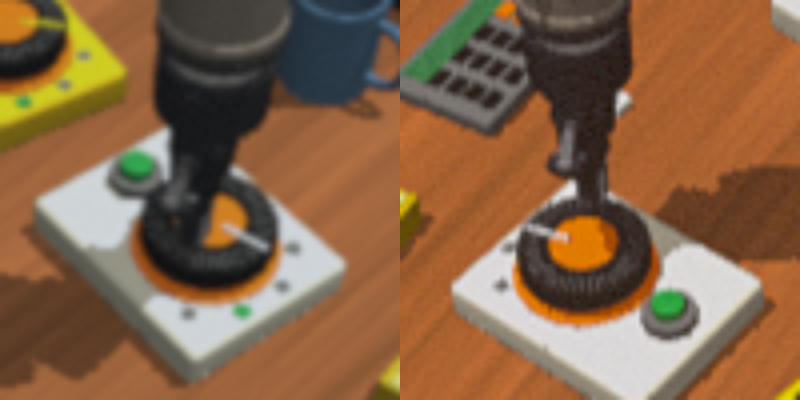

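The fingertip is over the dial's -y side, clear of the mug. I'll press in small steps.

>>> carry_out:
  targets: [0,0.008,0,0,0,0,0,0,0.015,0,0,0,0,0,0,0.018,0,0,0,0,0,0,0.018,0,0,0,0,0,0,0.018,0,0,0,0,0]

```text
clock: 3.2
tcp_pos: [0.5735, 0.1595, 0.0645]
orientation: [2.033, 0.364, -2.027]
contact_force: [-0.3, -1.1, 2.6]
grip_width: 0.0003
```

>>> carry_out:
  targets: [0,0.002,0,0,0,0,0,0,0.004,0,0,0,0,0,0,0.004,0,0,0,0,0,0,0.004,0,0,0,0,0]

```text
clock: 3.7
tcp_pos: [0.5739, 0.1595, 0.061]
orientation: [2.034, 0.364, -2.026]
contact_force: [-1.4, -1.4, 6.8]
grip_width: 0.0002
```

```bash
python3 - <<'E'
from h import *
o=r.get_obs();p=np.array(o["tcp_pos"]);A=R.from_rotvec(o["orientation"]);c=np.array([.561,.1924,p[2]])
print(np.round(o["contact_force"],2),p,np.hypot(*(p-c)[:2]))
for t in np.arange(6,49,6): print(t,np.round(A.inv().apply(c+R.from_euler('z',-t,degrees=True).apply(p-c)-p),4))
E
```

```text
[-1.41 -1.4   6.77] [0.57389557 0.15949822 0.06104691] 0.03533868439146706
6 [-0.     -0.0001  0.0037]
12 [-0.     -0.0006  0.0074]
18 [-0.     -0.0015  0.011 ]
24 [-0.0001 -0.0028  0.0144]
30 [-0.0001 -0.0044  0.0178]
36 [-0.0001 -0.0063  0.0209]
42 [-0.0001 -0.0086  0.0238]
48 [-0.0001 -0.0112  0.0265]
```

>>> carry_out:
  targets: [0,0.001,-0.0001,0.0037,1.2,0,0,0,0.001,-0.0006,0.0074,2.4,0,0,0,0.001,-0.0015,0.011,3.6,0,0,0,0.001,-0.0028,0.0144,4.8,0,0,0,0.001,-0.0044,0.0178,6.0,0,0,0,0.001,-0.0058,0.02,6.8,0,0,0,0.001,-0.0058,0.02,6.8,0,0,0,0.001,-0.0058,0.02,6.8,0,0]

```text
clock: 4.7
tcp_pos: [0.5539, 0.1585, 0.0607]
orientation: [-2.097, 0.249, 2.087]
contact_force: [-0.6, -0.5, 7.7]
grip_width: 0.0001
```

```bash
python3 - <<'E'
from h import *
sh([]);print(r.get_obs()['moment'])
a=r.grab_frame("scene");b=r.grab_frame("side")
cv2.imwrite("pics/b.png",np.hstack([cv2.resize(a[120:220,320:420],(400,400)),cv2.resize(b[170:270,230:330],(400,400))]))
E
```

```text
tool axes [[0.005, -0.238, -0.971], [0.003, -0.971, 0.238], [-1.0, -0.004, -0.004]] F [-0.57 -0.45  7.71] t 4.7 tcp [0.5539 0.1585 0.0607]
[-0.12281907  0.12272316 -0.02626259]
```

View pics/b.png

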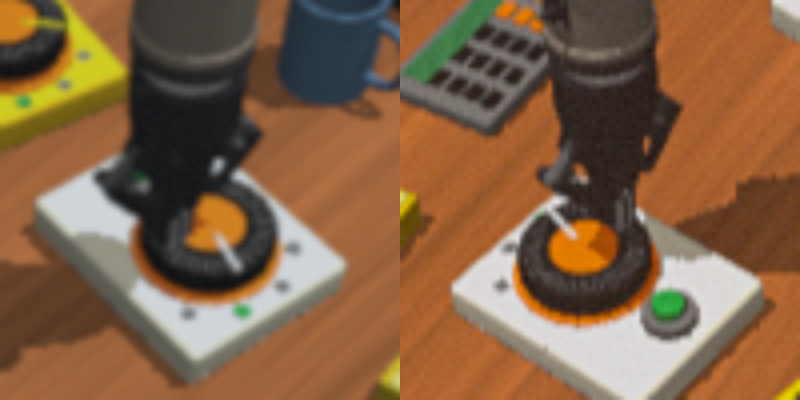

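The pointer has turned with the finger and now points near the green dot. I'll lift off and measure.

>>> carry_out:
  targets: [0,-0.02,0,0,0,0,0,0,-0.07,0,0,0,0,0,0,-0.12,0,0,0,0,0,0,-0.12,-0.03,0.05,0,0,0,0,-0.12,-0.04,0.08,0,0,0,0,-0.12,-0.04,0.08,0,0,0]

```text
clock: 5.55
tcp_pos: [0.4828, 0.2181, 0.1805]
orientation: [-2.098, 0.243, 2.091]
contact_force: [0.4, -0.5, 0.1]
grip_width: 0.0
```

```bash
python3 - <<'E'
from h import *
B=(.481,.203)
sh([(*B,.1),(*B,.06)])
a=r.grab_frame("scene");b=r.grab_frame("side")
C=np.array([.561,.1924])
for n,im,u,v in(("scene",a,372,174),("side",b,276,230)):
    g=cv2.cvtColor(im,cv2.COLOR_BGR2HSV);ys,xs=np.mgrid[v-18:v+19,u-18:u+19]
    ys,xs=ys.ravel(),xs.ravel();P=np.array([plane(n,x,y,.065)[:2]-C for x,y in zip(xs,ys)])
    h=g[ys,xs];rad=np.hypot(*P.T);m=(h[:,1]<90)&(h[:,2]>120)&(rad<.046)&(rad>.02)
    print(n,m.sum(),np.degrees(np.arctan2(*P[m].mean(0)[::-1])))
cv2.imwrite("pics/c.png",np.hstack([cv2.resize(a[120:220,320:420],(400,400),interpolation=2),cv2.resize(b[170:270,230:330],(400,400),interpolation=2)]))
E
```

```text
tool axes [[0.004, -0.233, -0.972], [0.004, -0.972, 0.233], [-1.0, -0.004, -0.003]] F [ 0.38 -0.5   0.07] t 5.55 tcp [0.4828 0.2181 0.1805]
(0.481, 0.203, 0.1) [ 0.0804  0.0155 -0.0015]
(0.481, 0.203, 0.06) [ 0.1204  0.0156 -0.0014]
scene 17 -22.221528530067168
side 13 -22.90987569017586
```

View pics/c.png

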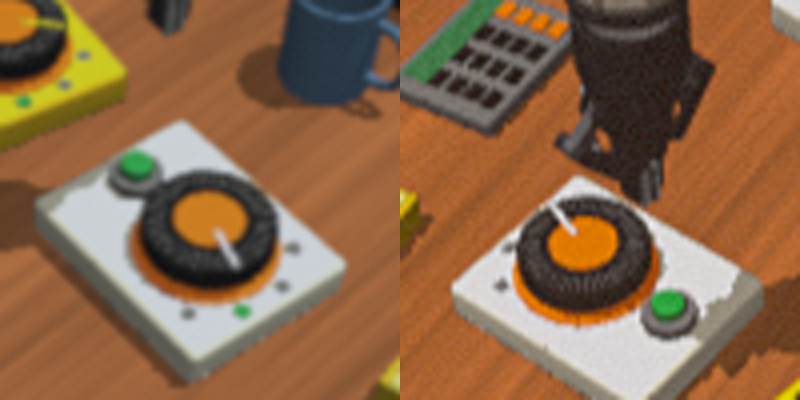

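Both views put the pointer at about -22.5°, against -24° for the green dot and +12° at the start, so it's in the third detent. On to the button.

>>> carry_out:
  targets: [0,0.04,0.012,-0.001,0,0,0,0,0.09,0.0155,-0.0015,0,0,0,0,0.12,0.0155,-0.0015,0,0,0,0,0.12,0.0155,-0.0015,0,0,0,0,0.12,0.0155,-0.0015,0,0,0]

```text
clock: 6.28
tcp_pos: [0.4849, 0.2006, 0.0612]
orientation: [-2.098, 0.249, 2.085]
contact_force: [-0.5, 0.2, -0.4]
grip_width: -0.0002
```

>>> carry_out:
  targets: [0,0.004,0,0,0,0,0,0,0.008,0,0,0,0,0,0,0.01,0,0,0,0,0,0,0.01,0,0,0,0,0]

```text
clock: 6.78
tcp_pos: [0.4861, 0.201, 0.0519]
orientation: [-2.1, 0.248, 2.082]
contact_force: [3.5, -0.1, 4.6]
grip_width: 0.0001
```

>>> carry_out:
  targets: [0,-0.008,0,0.003,0,0,0,0,-0.008,-0.001,0.006,0,0,0,0,-0.008,-0.001,0.006,0,0,0,0,-0.008,-0.001,0.006,0,0,0]

```text
clock: 7.28
tcp_pos: [0.4799, 0.2032, 0.0595]
orientation: [-2.099, 0.248, 2.084]
contact_force: [0.5, 0.2, -0.8]
grip_width: 0.0001
```

```bash
python3 - <<'E'
from h import *
sh([(.481,.203,.06)])
a=r.grab_frame("scene");b=r.grab_frame("side")
cv2.imwrite("pics/d.png",np.hstack([cv2.resize(a[120:220,310:410],(400,400),interpolation=2),cv2.resize(b[190:270,250:330],(400,400),interpolation=2)]))
E
```

```text
tool axes [[0.008, -0.239, -0.971], [0.004, -0.971, 0.239], [-1.0, -0.005, -0.007]] F [ 0.46  0.22 -0.78] t 7.275 tcp [0.4799 0.2032 0.0595]
(0.481, 0.203, 0.06) [-0.0005 -0.     -0.0011]
```

View pics/d.png

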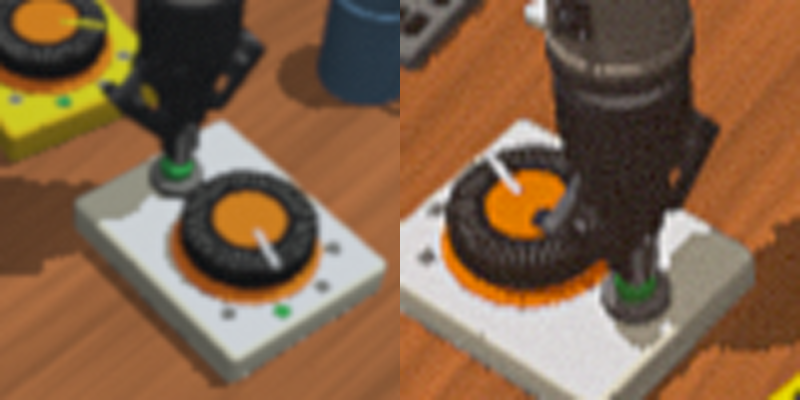

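The finger is centred over the green button and the dial is unchanged. I'll press until I feel a hard stop.

>>> carry_out:
  targets: [0,0.004,0,-0.001,0,0,0,0,0.008,0,0,0,0,0,0,0.01,0,0,0,0,0,0,0.012,0,0,0,0,0,0,0.012,0,0,0,0,0,0,0.012,0,0,0,0,0]

```text
clock: 8.12
tcp_pos: [0.4814, 0.2033, 0.0505]
orientation: [-2.101, 0.249, 2.081]
contact_force: [-7.6, -5.4, 35.5]
grip_width: -0.0001
```

>>> carry_out:
  targets: [0,0.0015,0,0,0,0,0,0,0.0015,0,0,0,0,0]

```text
clock: 8.38
tcp_pos: [0.4813, 0.2033, 0.0507]
orientation: [-2.101, 0.249, 2.08]
contact_force: [-6.9, -3.4, 25.7]
grip_width: 0.0002
```

```bash
python3 - <<'E'
from h import *
sh([]);print(r.get_obs()['moment'])
a=r.grab_frame("scene");b=r.grab_frame("side")
c=cv2.imread("pics/scene0.png");d=cv2.imread("pics/side0.png")
f=lambda i,y,x:cv2.resize(i[y:y+40,x:x+50],(400,290),interpolation=2)
cv2.imwrite("pics/e.png",np.vstack([np.hstack([f(c,140,330),f(d,225,270)]),np.hstack([f(a,140,330),f(b,225,270)])]))
E
```

```text
tool axes [[0.01, -0.24, -0.971], [0.004, -0.971, 0.24], [-1.0, -0.006, -0.009]] F [-6.88 -3.41 25.75] t 8.375 tcp [0.4813 0.2033 0.0507]
[-0.75317809  1.49658176 -0.02819938]
```

View pics/e.png

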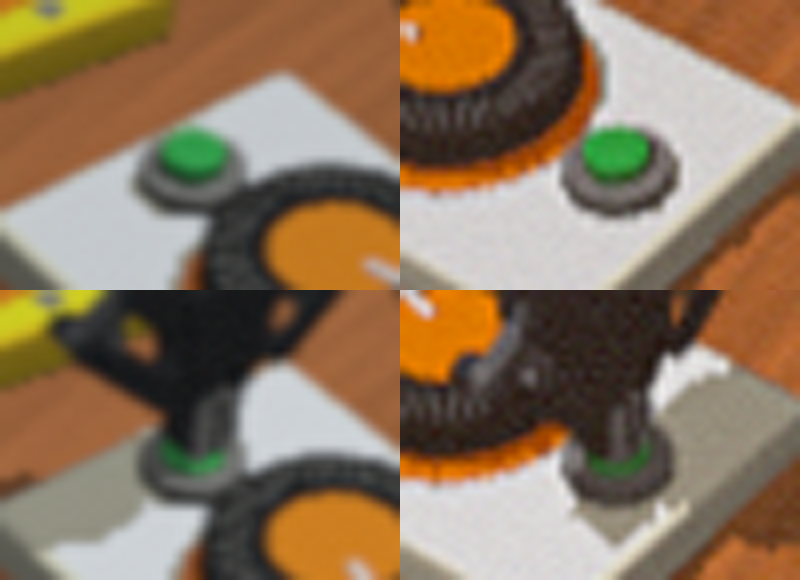

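The finger sits on the button, which is down in its ring, and the stop is hard. I'll release in steps to check the travel.

>>> carry_out:
  targets: [0,-0.006,0,0,0,0,0,0,-0.006,0,0,0,0,0,0,-0.006,0,0,0,0,0]

```text
clock: 8.85
tcp_pos: [0.4816, 0.2034, 0.0565]
orientation: [-2.101, 0.249, 2.08]
contact_force: [0.8, -0.7, 1.2]
grip_width: 0.0002
```

>>> carry_out:
  targets: [0,-0.002,0,0,0,0,0,0,-0.002,0,0,0,0,0]

```text
clock: 9.1
tcp_pos: [0.481, 0.2031, 0.0581]
orientation: [-2.101, 0.25, 2.081]
contact_force: [0.4, 0.4, 0.2]
grip_width: 0.0001
```

>>> carry_out:
  targets: [0,-0.002,0,0,0,0,0,0,-0.002,0,0,0,0,0]

```text
clock: 9.35
tcp_pos: [0.4809, 0.2031, 0.0601]
orientation: [-2.1, 0.25, 2.081]
contact_force: [-0.0, 0.0, -0.2]
grip_width: -0.0002
```

Contact ends at about z 0.057 and the stop was at 0.0505, which matches the full 6 mm of travel. I'll back away and take a final look.

>>> carry_out:
  targets: [0,-0.03,0,0,0,0,0,0,-0.08,0,0,0,0,0,0,-0.13,0,0,0,0,0,0,-0.13,0.05,0,0,0,0,0,-0.13,0.1,0,0,0,0,0,-0.13,0.15,-0.03,0,0,0,0,-0.13,0.15,-0.03,0,0,0,0,-0.13,0.15,-0.03,0,0,0]

```text
clock: 10.35
tcp_pos: [0.4727, 0.0502, 0.1896]
orientation: [-2.1, 0.25, 2.081]
contact_force: [-0.1, -0.7, 0.6]
grip_width: 0.0003
```

```bash
python3 - <<'E'
from h import *
sh([])
a=r.grab_frame("scene");b=r.grab_frame("side")
for n,im,bx in(("scene",a,(340,150,365,172)),("side",b,(285,235,310,258))): print(n,"button",blobs(im,(45,80,40),(85,255,255),bx,10))
C=np.array([.561,.1924])
for n,im,u,v in(("scene",a,372,174),("side",b,276,230)):
    g=cv2.cvtColor(im,cv2.COLOR_BGR2HSV);ys,xs=np.mgrid[v-18:v+19,u-18:u+19]
    ys,xs=ys.ravel(),xs.ravel();P=np.array([plane(n,x,y,.065)[:2]-C for x,y in zip(xs,ys)])
    h=g[ys,xs];rad=np.hypot(*P.T);m=(h[:,1]<90)&(h[:,2]>120)&(rad<.046)&(rad>.02)
    print(n,m.sum(),np.degrees(np.arctan2(*P[m].mean(0)[::-1])))
cv2.imwrite("pics/f.png",a)
E
```

```text
tool axes [[0.009, -0.24, -0.971], [0.004, -0.971, 0.24], [-1.0, -0.006, -0.008]] F [-0.13 -0.75  0.57] t 10.35 tcp [0.4727 0.0502 0.1896]
scene button [(47, np.float64(353.7), np.float64(161.1))]
side button [(52, np.float64(296.5), np.float64(246.0))]
scene 17 -22.221528530067168
side 13 -22.93786823715269
```

View pics/f.png

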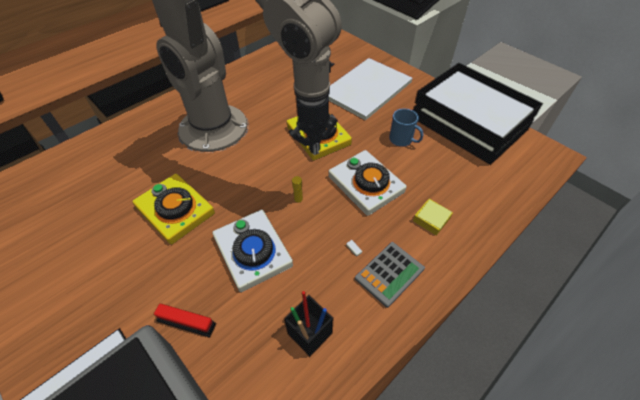

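Everything is in place: the button is back at its original pixels, the pointer is on green, and the arm is clear at z 0.19.

```bash
python3 -c "
from bench import r
print(r.hand_in())"
```

```text
the job is handed in; nothing more can be done
None
```

The job is handed in at about 10.5 s on the robot's clock (limit 38 s). I turned the heating dial (white case, orange centre) clockwise from its second dot to the green one, then pressed its green button fully down and released it.

- **Dial:** after lift-off both cameras put the pointer at about -22.5°, against about -24° measured for the green dot. It had turned about 35°, which is one 0.6 rad detent. The 1.5° difference is within measurement error.
- **Button:** I pressed it twice.
  - The first press was off-centre and reached only about 4.6 N, so it was probably not quite fully down. I lifted off and recentred.
  - The second press hit a hard stop at z 0.0505 and the force went to 35 N, well above the 5 N needed. On release, contact ended at about z 0.057, so it travelled the full 6 mm. In the last pictures the button is back at its starting position.
- **Height disagreement:** the cameras put the button's top at about 0.052 m, while contact put it at about 0.057 m. I went by the contact.
- **Everything else:** in the final scene view, judged by eye, the fan control and the other objects look unmoved. The arm was touching nothing.

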